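# Kickstand down, then hold the scooter's rear end upright

## Robot

A 7-joint arm with a two-finger parallel gripper is mounted at the origin on the work surface. World frame = base frame: x ahead of the robot, y to its left, z up, the work surface at z = 0. Lengths are in mm, angles in rad, forces in N, time in s.
With the tool pointing down it reaches from about 400 to 875 mm from the base axis. Payload 19.3 kg.
Tool frame: the origin (TCP) lies at the very end of the fingers, on their centre line; the grasp point (between the pads) lies 19 mm behind it (grip_point_offset is the z of the grasp point in the tool frame, in mm); z points along the fingers, y is the line along which they close (so a half turn about z gives the same grasp; the last joint's range is limited). The gripper opens to 85 mm and grips with 20 to 120 N. Pads are 22 mm wide; open, the fingers measure 114 mm over their backs; the gripper's body (76 mm by 85 mm) begins 54 mm behind the grasp point. The pads swing forward as they close: fully open they stand 13 mm farther back than shut.
Start: joints at [1.077, 0.521, -0.036, 1.599, 0.021, 1.021, -0.113], TCP at [256.989, -569.711, 205.691] pointing down, gripper open.
Joint ranges: [-2.91, 2.91], [-0.3, 2.13], [-1.5, 1.42], [0.17, 2.43], [-1.26, 4.41], [0.16, 1.93], [-2.52, 2.52]. Speed limits (rad/s): [1.89, 1.89, 2.39, 2.39, 3.01, 3.01, 3.01].

## Interface

Orientations are given as a 3x3 rotation matrix whose columns are the frame's x, y, z axes.
In Python, from workcell import movep, movel, goto_joints, open_gripper, clamp, wait, inverse_kinematics, read_state, camera, PlanningError, finish_job, grip_point_offset gives the robot as it stands. Calls block until the motion is done:
- movep(position, orientation): joint-space move of the TCP to a pose.
- movel(position, frame=None, max_speed=150, guard=None): straight line of the TCP; frame=None keeps the orientation; max_speed is the mean speed in mm/s. With guard (N) it stops when the force on the tool has changed by that much, and returns True; else False.
- goto_joints(angles): joint-space move.
- open_gripper() and clamp(): open the fingers fully, or close them until they stop; the grip force is fixed at half the most.
- wait(seconds).
- inverse_kinematics(position, orientation): joint angles nearest the present ones, or None.
- read_state(): the state.
- camera(name): name is "side" or "top" or "wrist"; returns a dict with "image" (480x640x3 uint8, blue, green, red), "range_z" (480x640 float32, mm along the optical axis (not along the pixel's ray), 0 where there is no reading), "fx", "fy", "cx", "cy" (pixels), "cam_to_world" (4x4, takes a point from camera to world coordinates). Camera axes: x right, y up, looking along -z (the intrinsics and any distortion apply to the point x, -y, -z); pixel columns grow to the right and rows downward; lengths in mm; the calibration is good to about 2 mm. A picture is of the moment at which its call begins.
A pose or a line that the arm cannot do raises PlanningError and nothing moves.
- finish_job(): hands the job in; it is judged then, once.
The state is a dict: "time": time; "qpos": joint angles; "qvel": joint speeds; "joint_efforts": joint torques, N m; "eef_pos": TCP position; "tool_rot": TCP orientation; "ft_force": force on the tool from outside, world axes, zero at the start; "torque": the same for the moment, N m; "finger_gap": finger opening in mm; "gripper_force": force on a finger pad.
Only numpy, scipy, OpenCV 4.12 (cv2) and the standard library are available. Lean on these libraries where they do the work, as an engineer would, in place of code of your own. Each camera call takes 0.05 s, during which the arm holds its last target. There are 200 camera calls.

## Task

The rear end of a kick scooter (wheel, hub and frame stub with its kickstand) has been loaded into the wheel tray on the bench and leans over. First swing the tray's clamp arm down until its roller sits home against the tyre, then flip the kickstand down past its spring's centre until it snaps to its lower stop, and then grip the frame stub's tube, bring the frame upright and finish while still holding it there, upright, so that it cannot tip. Leave the jar, carton, door knob and wrench where they are.

Things in the scene. Friction and masses are not known exactly. Their poses are not given: they have to be found in the camera images.
- stand: Wheel tray, fixed to the bench: grey plate 120 x 400 x 10 mm with two dark rails 200 mm long, 46 mm high above the bench, outer faces 80 mm apart, and the clamp's two lugs. Origin: centre of its underside, on the bench. Its z is up, its y runs along the wheel (clamp at the +y end), its x across the wheel (kickstand on the -x side, towards the robot).
- frame: Frame stub with the wheel: dark fork plates (78 mm across, up to 222 mm), a collar to 232 mm, and on top a bare steel tube of 32 mm diameter from 222 to 314 mm above this origin. Origin: on the tipping axis, 12 mm above the tray's origin. Its z runs up along the tube; when it is upright its axes are the tray's axes. It tips about its y axis, carrying the kickstand.
- hub (a point): Centre of the wheel's hub, 100 mm above the frame's origin. Wheel 200 mm in diameter, black tyre 32 mm wide, axle 90 mm long. The frame tips freely with it: it starts leaning 0.24 rad to the tray's +x, against a stop; to -x (the kickstand's side) the stop is at 0.17 rad. Let go, it falls to a stop. Frame, wheel and kickstand weigh about 1.3 kg.
- stub_grip (a point): Where to grip: on the tube's axis, 275 mm from the frame's origin, 39 mm below the tube's top. Grip across the tray's x direction from above, tilted with the tube.
- kickstand (a joint): Kickstand angle, rad: 0 folded up (leg points to the frame's -y, 0.17 rad above level), 1.85 down against its stop. The hinge axis is the frame's x axis. A spring drives it away from its centre at 0.9 rad, to either stop (about 0.2 N m at the stops, 2 to 3 N at the foot).
- kickstand_hinge (a point): Centre of the kickstand's pivot; in the frame's frame at x -52, y -30, z 103 mm.
- kickstand_foot (a point): Centre of the kickstand's foot, a rubber roller of 18 mm diameter and 30 mm length along the frame's x. The leg is a 12 mm aluminium rod; the foot lies 88 mm from the pivot in the swing plane and 35 mm farther out (frame's -x) than the pivot. It goes down by pushing the foot from above.
- clamp (a joint): Clamp arm angle, rad: 0 home, with the roller against the tyre (arm rises from its hinge towards the tray's -y at 0.73 rad above level); it grows as the arm swings up and out over +y, to 1.5 at most. A stiff hinge (0.16 N m): the arm stays where it is left.
- clamp_hinge (a point): Centre of the clamp's hinge pin, parallel to the tray's x, 170 mm along +y and 30 mm above the bench.
- clamp_pad (a point): Centre of the clamp's rubber roller, 24 mm diameter, 70 mm long along the tray's x, at the end of the steel arm (28 mm wide), 82 mm from the hinge pin.
- jar: Bystander: clear jar with a red lid, 80 mm diameter, 120 mm high; origin under its centre.
- carton: Bystander: cardboard box 70 x 100 x 60 mm; origin under its centre.
- knobset: Bystander: brass door knob on its round rose, 66 mm diameter, 68 mm high; origin under its centre.
- wrench: Bystander: steel open-ended wrench lying flat, long along its x; origin under its centre.

How it is judged:
By the outcome, as a careful person would: the job done as asked, in the order asked, and still so for the second after the job is handed in, while the arm keeps its last pose, push and grip.
It also fails if it takes over 58 s, if anything falls off the work surface, if the arm or the gripper's body presses on something with over 40 N, if the wrist force passes 120 N, or if a joint passes its speed limit or range.

## Working session

There is one attempt and no reset: what is moved stays moved. The work goes in short steps, each a Python script; the robot and the scene stay as the last script left them, time stands still between calls to the robot, and variables do not carry over. Pictures are saved under pics/ and viewed, at most 10 in all, crops included, and the job is handed in when it is done.

```bash
ls; mkdir -p pics; python3 - <<'E'
from workcell import *
import cv2,numpy as np
for n in("side","top"):
    c=camera(n); cv2.imwrite(f"pics/{n}0.png",c["image"]); np.savez(f"{n}0.npz",**c)
    print(n,c["fx"],c["cx"],c["cy"],np.round(c["cam_to_world"],3).tolist(),[k for k in c])
s=read_state();print(s["time"],s["tool_rot"],s["eef_pos"],grip_point_offset)
E
```

```text
pics
side 452.6309741258073 317.1365503287979 228.16287550801346 [[0.612, -0.638, 0.467, 1059.666], [0.791, 0.494, -0.361, -297.977], [-0.0, 0.59, 0.807, 991.271], [0.0, 0.0, 0.0, 1.0]] ['image', 'range_z', 'fx', 'fy', 'cx', 'cy', 'cam_to_world']
top 516.9458215103007 311.63111557931325 233.83843235563094 [[-0.03, 0.976, -0.214, 376.366], [-1.0, -0.028, 0.009, 47.813], [0.003, 0.214, 0.977, 1337.521], [0.0, 0.0, 0.0, 1.0]] ['image', 'range_z', 'fx', 'fy', 'cx', 'cy', 'cam_to_world']
0.1 [[ 9.11562217e-01  4.11161907e-01 -4.59100948e-04]
 [ 4.11162158e-01 -9.11561811e-01  8.62705578e-04]
 [-6.37872212e-05 -9.75174746e-04 -9.99999522e-01]] [ 256.86077035 -569.45139635  205.20118295] -18.700000000000003
```

View pics/side0.png

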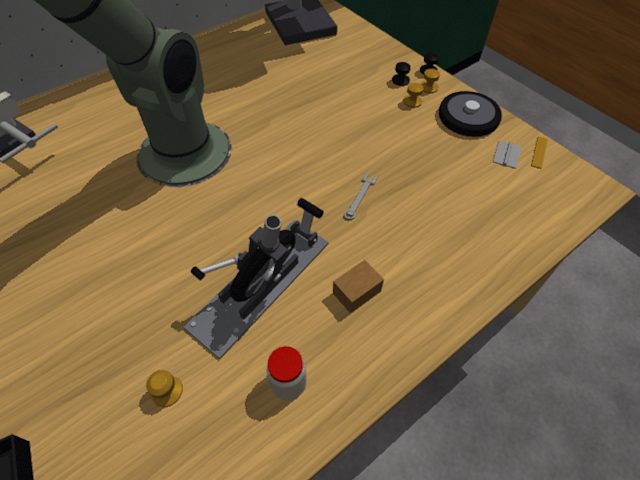

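View pics/top0.png

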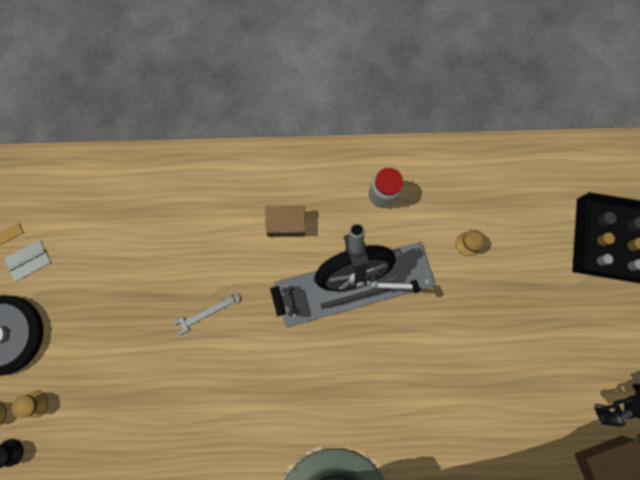

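The side view shows tray, tube top near (272,222), clamp roller near (311,208) and kickstand foot near (198,272). In the top view they are near (357,230), (278,300) and (416,286). Next I'll enlarge both and measure the plate with depth.

```bash
cat > h.py <<'E'
import numpy as np,cv2
def load(n): return dict(np.load(n))
def ray(c,u,v):
    M=c["cam_to_world"];d=np.array([(u-c["cx"])/c["fx"],-(v-c["cy"])/c["fy"],-1.]);return M[:3,3],M[:3,:3]@d
def tri(c1,p1,c2,p2):
    o1,d1=ray(c1,*p1);o2,d2=ray(c2,*p2)
    s=np.linalg.lstsq(np.c_[d1,-d2],o2-o1,rcond=None)[0]
    a,b=o1+s[0]*d1,o2+s[1]*d2
    return (a+b)/2,np.linalg.norm(a-b)
def plane(c,u,v,z):
    o,d=ray(c,u,v);return o+d*(z-o[2])/d[2]
def cloud(c):
    v,u=np.mgrid[:480,:640];z=c["range_z"].astype(float)
    P=np.stack([(u-c["cx"])/c["fx"]*z,-(v-c["cy"])/c["fy"]*z,-z],-1)
    return P@c["cam_to_world"][:3,:3].T+c["cam_to_world"][:3,3],z>0
E
python3 - <<'E'
from h import *
S,T=load("side0.npz"),load("top0.npz")
a=cv2.resize(S["image"][190:365,170:340],None,fx=2.3,fy=2.3,interpolation=cv2.INTER_CUBIC)
a=cv2.resize(S["image"][190:360,175:340],(660,680)[:2],interpolation=cv2.INTER_CUBIC)
a=cv2.resize(S["image"][195:355,180:340],(600,600),interpolation=cv2.INTER_CUBIC) #3.75x
b=cv2.resize(T["image"][215:335,260:450],(760,480),interpolation=cv2.INTER_CUBIC) #4x
g=lambda x:np.clip(255*(x/255.)**.5,0,255).astype(np.uint8)
cv2.imwrite("pics/sc.png",g(a));cv2.imwrite("pics/tc.png",g(b))
for n,c in(("S",S),("T",T)):
    P,ok=cloud(c);hsv=cv2.cvtColor(c["image"],cv2.COLOR_BGR2HSV)
    roi=(abs(P[...,0]-430)<260)&(abs(P[...,1])<260)&ok
    w=roi&(hsv[...,1]>100)&(P[...,2]<30);print(n,"bench z",np.percentile(P[w][:,2],[5,50,95]))
    m=roi&(hsv[...,1]<60)&(abs(P[...,2]-10)<6)
    m=cv2.morphologyEx(m.astype(np.uint8),cv2.MORPH_OPEN,np.ones((3,3)))
    k,l,st,_=cv2.connectedComponentsWithStats(m)
    print([tuple(x) for x in st if x[4]>40])
    # keep comps inside tray region
    q=P[m>0];q=q[(np.hypot(q[:,0]-430,q[:,1]+20)<230)]
    print(np.median(q[:,2]),cv2.minAreaRect(q[:,:2].astype(np.float32)))
E
```

```text
S bench z [-3.89815562 -0.70754372  2.54805406]
[(np.int32(0), np.int32(0), np.int32(640), np.int32(480), np.int32(303693)), (np.int32(191), np.int32(233), np.int32(136), np.int32(125), np.int32(3461))]
9.417600000915513 ((530.2664184570312, -47.79393005371094), (120.6219711303711, 351.8069152832031), 13.589799880981445)
T bench z [-4.72854002 -0.22629886  4.31768056]
[(np.int32(0), np.int32(0), np.int32(640), np.int32(480), np.int32(303674)), (np.int32(378), np.int32(243), np.int32(50), np.int32(46), np.int32(1234)), (np.int32(274), np.int32(272), np.int32(133), np.int32(55), np.int32(2150)), (np.int32(357), np.int32(285), np.int32(13), np.int32(7), np.int32(62))]
9.70848429793 ((527.54296875, -44.193603515625), (118.61176300048828, 344.63323974609375), 13.796392440795898)
```

View pics/sc.png

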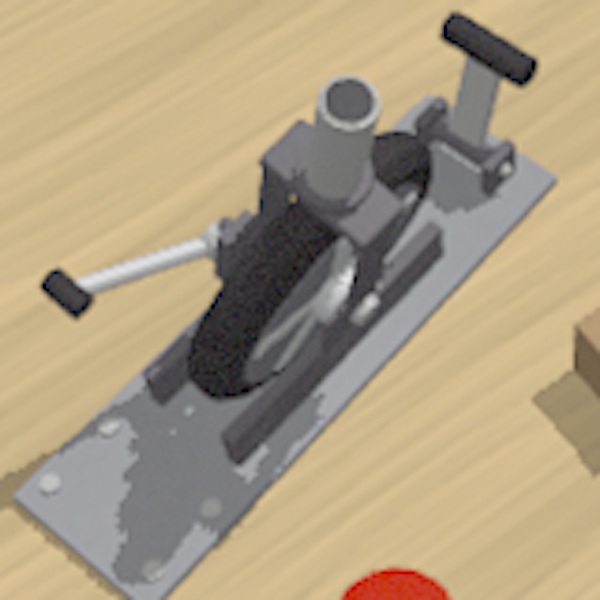

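View pics/tc.png

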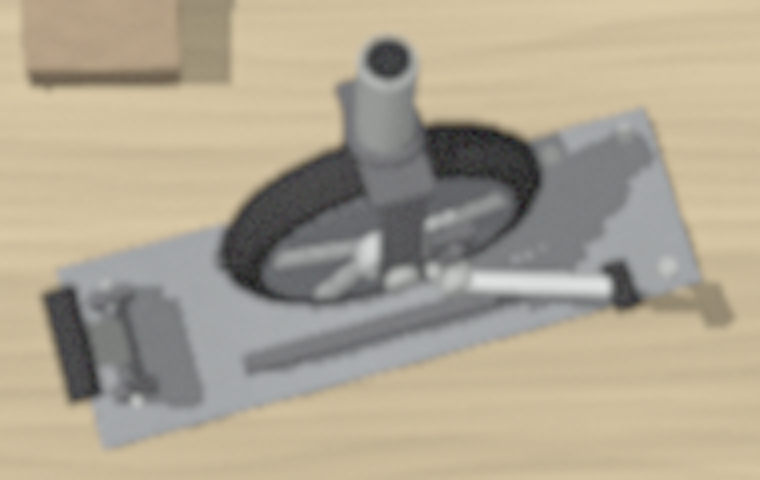

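The enlargements show the plate corners, the tube-top ring (side 349,103; top 388,60), foot (side 68,293; top 624,284) and roller (side 489,48; top 71,344) in crop pixels.

```bash
python3 - <<'E'
from h import *
S,T=load("side0.npz"),load("top0.npz")
s=lambda x,y:(180+x/3.75-.37,195+y/3.75-.37); t=lambda x,y:(260+x/4-.37,215+y/4-.37)
A=np.array([plane(T,*t(*p),10) for p in[(642,108),(702,282),(105,448),(60,268)]])
print("topc",A.round(1)); B=np.array([plane(S,*s(*p),10) for p in[(15,495),(148,600),(555,180)]]);print("sidec",B.round(1))
e=lambda a,b:np.linalg.norm(a-b);print(e(A[0],A[1]),e(A[1],A[2]),e(A[2],A[3]),e(A[3],A[0]))
c=A.mean(0);y=(A[3]+A[2]-A[0]-A[1])[:2];x=np.array([y[1],-y[0]]);yaw=np.arctan2(-y[0],y[1])
R=np.array([[np.cos(yaw),-np.sin(yaw),0],[np.sin(yaw),np.cos(yaw),0],[0,0,1]]);c[2]=0
print("center",c,"yaw",yaw)
for n,a,b in(("tube",(349,103),(388,60)),("foot",(68,293),(624,284)),("roller",(489,48),(71,344))):
    p,g=tri(S,s(*a),T,t(*b));print(n,p.round(1),"gap",round(g,1),"local",(R.T@(p-c)).round(1))
th=.24;Fr=np.array([[np.cos(th),0,np.sin(th)],[0,1,0],[-np.sin(th),0,np.cos(th)]])
f=lambda p:Fr@p+[0,0,12]
print("exp tube",f([0,0,314]),"foot",f([-87,-30-88*np.cos(.17),103+88*np.sin(.17)]))
for n,c_ in(("S",S),("T",T)):
    P,ok=cloud(c_)
    for nm,px in(("tube",(349,103)),("roller",(489,48)))if n=="S" else(("roller",(71,344)),("foot",(624,284))):
        u,v=np.round((s if n=="S" else t)(*px)).astype(int);print(n,nm,P[v,u],(R.T@(P[v,u]-c)).round(1))
E
```

```text
topc [[ 638.4 -248.7   10. ]
 [ 523.2 -278.9   10. ]
 [ 429.2  107.2   10. ]
 [ 544.2  134.    10. ]]
sidec [[ 526.3 -276.9   10. ]
 [ 634.6 -246.    10. ]
 [ 546.3  133.7   10. ]]
119.09189013869668 397.35337786036064 118.11527789045026 394.1901584377689
center [533.74994453 -71.57554277   0.        ] yaw 0.23990455709817007
tube [606.8 -53.2 315.5] gap 0.7 local [ 75.3   0.5 315.5]
foot [ 508.5 -198.3  148.7] gap 2.8 local [ -54.6 -117.1  148.7]
roller [486.7 122.1 107.5] gap 0.6 local [  0.3 199.3 107.5]
exp tube [ 74.6386247   0.        317.0001241] foot [ -56.48410548 -116.73145949  147.18926506]
S tube [608.1440176  -52.90264257 317.03197065] [ 76.7   0.5 317. ]
S roller [493.39782603 117.51964037 119.29196788] [  5.7 193.3 119.3]
T roller [485.08035968 122.31804148 114.76009664] [ -1.2 199.9 114.8]
T foot [ 506.12339561 -198.59026818  157.61339736] [ -57.  -116.8  157.6]
```

Measurements agree with the text: tube top 314 expected vs measured within 2 mm, foot within 2 mm, roller radius 82.8. The clamp is at about 1.20 rad. Next I'll write the poses and check IK.

```bash
cat > g.py <<'E'
import numpy as np
from scipy.spatial.transform import Rotation as Ro
C=np.array([533.6,-71.5,0]);Rt=Ro.from_euler('z',.24).as_matrix()
W=lambda p:C+Rt@np.asarray(p,float)
def tool(z,ydir,s=1):           # tray-frame tool z and closing direction -> world matrix
    z=np.array(z,float);z/=np.linalg.norm(z);y=np.array(ydir,float)*s;y-=z*(y@z);y/=np.linalg.norm(y)
    return Rt@np.c_[np.cross(y,z),y,z]
X=np.array([1.,0,0])
Fr=lambda th:Ro.from_euler('y',th).as_matrix()
F=lambda p,th:Fr(th)@np.asarray(p,float)+[0,0,12]
roller=lambda a:np.array([0,170-82*np.cos(a+.73),30+82*np.sin(a+.73)])
# clamp push: phase 1 vertical fingers, side face behind roller; phase 2 tilted tip
def p1(a,gap=0): return W(roller(a)+[0,23+gap,-8])
def p2(a,gap=0,t=.75):
    d=np.array([0,-np.sin(t),-np.cos(t)]);return W(roller(a)-d*(12+gap))
R1=lambda s:tool([0,0,-1],X,s)
R2=lambda s,t=.75:tool([0,-np.sin(t),-np.cos(t)],X,s)
# kickstand, frame leaning th
def ks(q,gap=0,t=.4,th=.24,xo=5):
    d=np.array([0,np.sin(t),-np.cos(t)]);e=.17-q
    f=np.array([-87+xo,-30-88*np.cos(e),103+88*np.sin(e)]);return W(F(f-d*(9+gap),th))
RK=lambda s,t=.4,th=.24:tool(Fr(th)@[0,np.sin(t),-np.cos(t)],Fr(th)@X,s)
def tb(th,up=0): return W(F([0,0,275-18.7+up],th))
RT=lambda th,s:tool(Fr(th)@[0,0,-1],Fr(th)@X,s)
E
python3 - <<'E'
from g import *
from workcell import *
for s in(1,-1):
    for n,p,R in[("p1s",p1(1.2,20),R1(s)),("p1e",p1(.6),R1(s)),("p2s",p2(.6,40),R2(s)),("p2e",p2(0),R2(s)),("p2e.5",p2(0,0,.5),R2(s,.5)),
      ("k0",ks(0,40),RK(s)),("k1",ks(1.2),RK(s)),("t0",tb(.24,110),RT(.24,s)),("t",tb(.24),RT(.24,s)),("tu",tb(0),RT(0,s))]:
        q=inverse_kinematics(p,R);print(s,n,p.round(),None if q is None else np.round(q,2))
E
```

```text
1 p1s [476. 163.  99.] [ 0.11  0.58 -0.75  1.98  0.56  0.79 -0.73]
1 p1e [492.  97. 102.] [ 0.15  0.54 -0.62  1.99  0.45  0.75 -0.5 ]
1 p2s [489. 109. 148.] [-0.37  0.68 -0.58  1.89  0.91  1.41 -1.21]
1 p2e [506.  42.  93.] [-0.49  0.69 -0.24  1.98  0.92  1.13 -1.16]
1 p2e.5 [506.  40.  95.] [-0.18  0.61 -0.47  2.01  0.89  1.02 -1.02]
1 k0 [ 526. -213.  190.] [ 0.67  0.76 -0.48  1.36  0.08  1.48  0.41]
1 k1 [ 483. -165.   66.] [ 0.66  0.82 -0.48  1.62  0.11  1.17  0.38]
1 t0 [618. -51. 368.] [ 0.2   0.59 -0.44  1.13  0.25  1.71  0.04]
1 t [593. -57. 261.] [ 0.24  0.6  -0.45  1.38  0.27  1.46  0.01]
1 tu [534. -72. 268.] [ 0.47  0.37 -0.59  1.73  0.22  1.11  0.05]
-1 p1s [476. 163.  99.] [-1.11  0.74  0.99  2.04 -0.86  0.84 -2.52]
-1 p1e [492.  97. 102.] [-0.9   0.65  0.84  2.04 -0.71  0.77 -2.52]
-1 p2s [489. 109. 148.] [ 0.02  1.01 -1.28  1.87  1.19  1.91  1.72]
-1 p2e [506.  42.  93.] [ 0.15  1.11 -1.28  1.95  1.33  1.9   1.72]
-1 p2e.5 [506.  40.  95.] [ 0.31  0.96 -1.28  1.98  1.24  1.58  1.88]
-1 k0 [ 526. -213.  190.] [ 0.22  0.74  0.31  1.39 -0.35  1.49 -2.34]
-1 k1 [ 483. -165.   66.] [ 0.19  0.8   0.26  1.65 -0.39  1.18 -2.3 ]
-1 t0 [618. -51. 368.] [-0.57  0.83  1.22  1.18 -0.61  1.77 -2.39]
-1 t [593. -57. 261.] [-0.53  0.74  0.91  1.43 -0.44  1.45 -2.5 ]
-1 tu [534. -72. 268.] [-0.6   0.43  0.87  1.78 -0.37  1.1  -2.5 ]
```

```bash
cat > run1.py <<'E'
from g import *
from workcell import *
import cv2
clamp()
movep([400,-250,430],R1(1)); movep(p1(1.2,25)+[0,0,150],R1(1))
movel(p1(1.2,25),max_speed=200)
f0=np.array(read_state()["ft_force"])
for a in(1.25,1.05,.9,.75,.6): movel(p1(a),max_speed=90); print(a,np.round(read_state()["ft_force"]-f0,1))
c=camera("top");cv2.imwrite("pics/top1.png",cv2.resize(c["image"][200:350,240:440],None,fx=3,fy=3));np.savez("top1.npz",**c)
print(read_state()["time"])
E
python3 run1.py
```

```text
1.25 [ 0.1 -0.6 -0.1]
1.05 [-0.7 -0.6  0.3]
0.9 [-0.4 -0.9 -0.6]
0.75 [-0.6 -1.  -0.5]
0.6 [-0.5 -1.5 -0.5]
6.6083
```

View pics/top1.png

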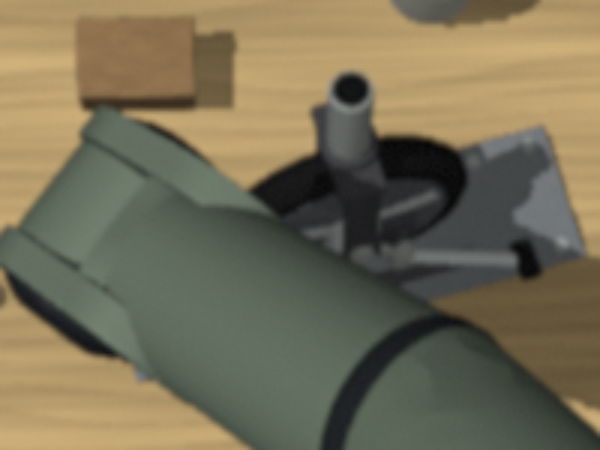

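The arm hides the clamp in this view (tube and foot unmoved at (350,90), (525,258)). The forces don't prove contact, so I'll check the side view.

```bash
python3 - <<'E'
from workcell import *
import cv2,numpy as np
c=camera("side");cv2.imwrite("pics/s1.png",cv2.resize(c["image"][150:310,220:380],(600,600),interpolation=cv2.INTER_CUBIC));np.savez("side1.npz",**c)
E
```

```text
(no output)
```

View pics/s1.png

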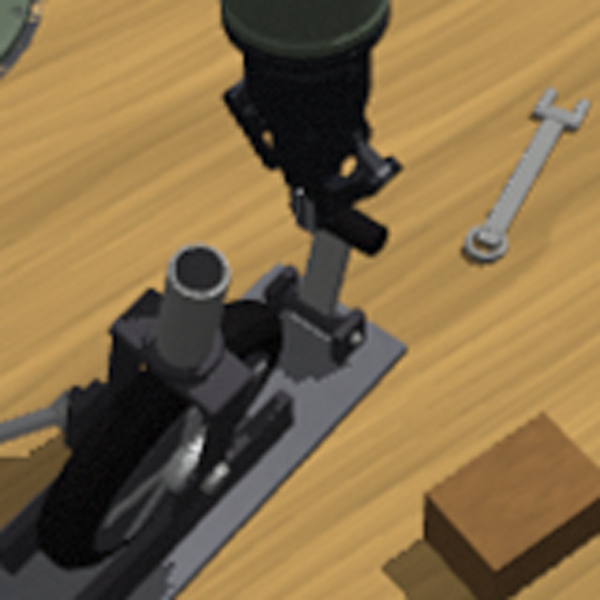

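```bash
python3 - <<'E'
from g import *
from workcell import *
from h import *
s=read_state();print(s["eef_pos"],np.round(s["tool_rot"],2),s["finger_gap"],p1(.6),p1(1.2))
c=load("side1.npz");M=np.linalg.inv(c["cam_to_world"])
def proj(p):
    q=M[:3,:3]@p+M[:3,3];u=np.array([c["cx"]+c["fx"]*q[0]/-q[2],c["cy"]-c["fy"]*q[1]/-q[2]]);return ((u-[220,150])*3.75).round()
for a in(0,.3,.6,.9,1.2):print(a,proj(W(roller(a))),proj(W(roller(a)+[35,0,0])))
print("tcp",proj(s["eef_pos"]))
E
```

```text
[492.29750034  97.30022337 101.66112317] [[-0.24  0.97 -0.  ]
 [ 0.97  0.24  0.  ]
 [ 0.    0.   -1.  ]] 0.20636182996472016 [492.37167661  96.97367971 101.63416699] [480.87152812 143.96740085  98.76651829]
0 [250. 321.] [291. 349.]
0.3 [268. 289.] [309. 316.]
0.6 [290. 259.] [331. 285.]
0.9 [313. 233.] [355. 260.]
1.2 [336. 216.] [377. 242.]
tcp [313. 244.]
```

```bash
python3 - <<'E'
from g import *
from h import *
c=load("side1.npz");P,ok=cloud(c);L=(P-C)@Rt
for x,y in[(375,237),(360,228),(345,222),(330,205),(305,215),(320,190),(335,245),(320,270),(310,300),(315,250),(350,165),(385,165),(300,180),(310,150)]:
    u,v=int(220+x/3.75),int(150+y/3.75);print((x,y),L[v,u].round(),c["image"][v,u])
E
```

```text
(375, 237) [ 35. 196. 116.] [11 10 13]
(360, 228) [ 457. -345.  991.] [21 19 23]
(345, 222) [ 13. 192. 119.] [21 19 20]
(330, 205) [ 25. 163. 175.] [17 18 15]
(305, 215) [  4. 162. 148.] [47 45 44]
(320, 190) [ 16. 164. 181.] [15 12 12]
(335, 245) [  6. 188.  92.] [71 71 71]
(320, 270) [ -1. 180.  65.] [71 72 71]
(310, 300) [ -2. 169.  42.] [71 71 70]
(315, 250) [ -7. 184.  82.] [70 70 69]
(350, 165) [-78. 308.   2.] [ 92 156 194]
(385, 165) [ 56. 176. 221.] [104  98  99]
(300, 180) [ -1. 166. 175.] [13 11  9]
(310, 150) [ 17. 154. 226.] [12 11 11]
```

```bash
python3 - <<'E'
from g import *
from h import *
c=load("side1.npz");P,ok=cloud(c);L=(P-C)@Rt
im=c["image"][165:235,270:340];im=(255*(im/255.)**.4).astype(np.uint8)
d=np.clip((L[165:235,270:340,1]-140)*3,0,255).astype(np.uint8)
z=np.clip(L[165:235,270:340,2],0,255).astype(np.uint8)
o=np.hstack([im,cv2.applyColorMap(d,cv2.COLORMAP_JET)]);cv2.imwrite("pics/s2.png",cv2.resize(o,(800,400),interpolation=cv2.INTER_CUBIC))
E
```

```text
(no output)
```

View pics/s2.png

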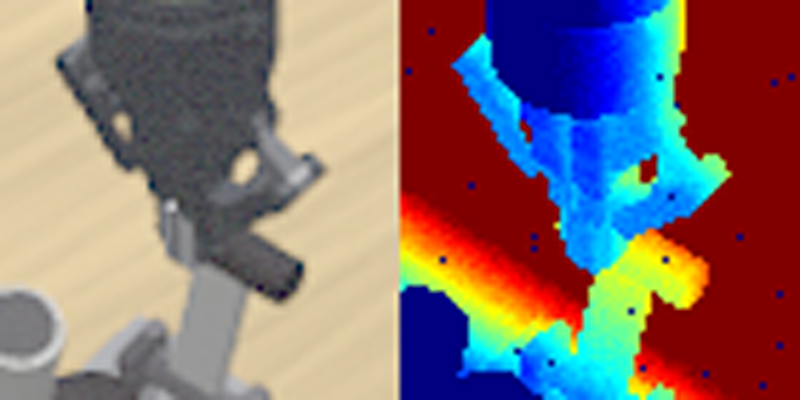

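```bash
python3 - <<'E'
from g import *
from h import *
from workcell import *
c=load("side1.npz");P,ok=cloud(c);L=(P-C)@Rt
for v in range(196,224,2): print(v,[tuple(L[v,u].round().astype(int).tolist()) for u in(299,301,303,305,307,310)])
s=read_state();print(s["ft_force"],s["gripper_force"],s["finger_gap"],s["time"])
E
```

```text
196 [(-1, 162, 185), (9, 158, 197), (17, 156, 204), (18, 161, 200), (18, 169, 192), (15, 183, 178)]
198 [(-1, 161, 179), (5, 162, 182), (15, 158, 193), (17, 162, 191), (14, 173, 179), (21, 176, 181)]
200 [(-2, 162, 170), (7, 160, 178), (12, 161, 182), (16, 164, 181), (19, 167, 181), (25, 171, 182)]
202 [(-2, 162, 162), (5, 161, 169), (13, 160, 176), (17, 162, 176), (22, 163, 180), (32, 163, 187)]
204 [(-1, 161, 157), (4, 162, 159), (8, 165, 159), (13, 166, 163), (24, 161, 175), (32, 163, 180)]
206 [(-3, 162, 146), (4, 162, 152), (9, 163, 155), (12, 167, 153), (15, 171, 152), (33, 161, 175)]
208 [(-3, 163, 138), (3, 163, 142), (8, 165, 145), (12, 167, 145), (14, 172, 142), (6, 193, 115)]
210 [(-72, 238, 2), (3, 163, 134), (10, 162, 141), (11, 168, 136), (14, 172, 134), (8, 190, 112)]
212 [(-68, 234, 0), (-64, 237, 1), (9, 162, 133), (-8, 189, 92), (-2, 191, 96), (9, 189, 106)]
214 [(-63, 228, 1), (-60, 232, 0), (-56, 236, -2), (-6, 187, 88), (0, 187, 92), (7, 191, 95)]
216 [(-60, 223, 0), (-54, 226, 1), (-12, 185, 77), (-4, 185, 84), (0, 187, 84), (10, 187, 93)]
218 [(-54, 216, 2), (-51, 221, 0), (-6, 179, 79), (-4, 184, 76), (2, 185, 79), (11, 187, 85)]
220 [(-51, 213, 0), (-46, 215, 1), (-6, 178, 72), (-1, 180, 75), (4, 182, 76), (11, 186, 78)]
222 [(-24, 183, 43), (-42, 211, 0), (-5, 177, 65), (-1, 180, 65), (6, 179, 72), (14, 183, 75)]
[-0.45629884 -0.70821279  0.10307231] 0.0 0.20636182996472016 6.6583
```

```bash
cat > tip.py <<'E'
from g import *
from h import *
from workcell import *
def tipz():
    c=camera("side");P,ok=cloud(c);L=(P-C)@Rt;t=Rt.T@(np.array(read_state()["eef_pos"])-C)
    m=ok&(abs(L[...,0]-t[0])<70)&(abs(L[...,1]-t[1])<22)&(L[...,2]>40)&(L[...,2]<t[2]+200)
    m=cv2.morphologyEx(m.astype(np.uint8),cv2.MORPH_OPEN,np.ones((2,2)))>0
    q=L[m];q=q[np.argsort(q[:,2])][:12];print("tcp",t.round(1),"lowest",q[::3].round().tolist())
E
python3 - <<'E'
from tip import *
p=np.array(read_state()["eef_pos"]);movel(p+[0,0,60])
movel(W([0,270,160]));tipz()
hit=movel(W([0,270,-3]),max_speed=60,guard=6);print(hit,read_state()["eef_pos"]);
movel(W([0,270,130]),max_speed=200);tipz();print(read_state()["time"])
E
```

```text
tcp [ -0.  268.9 159.7] lowest [[-87.0, 517.0, -6.0], [-128.0, 493.0, -4.0], [-128.0, 504.0, -4.0], [-87.0, 475.0, -3.0]]
False [469.49046603 190.74629915  -2.88012556]
tcp [ -0.6 269.8 128.9] lowest [[-161.0, 580.0, -6.0], [-141.0, 553.0, -5.0], [-70.0, 426.0, -4.0], [-76.0, 415.0, -4.0]]
11.7833
```

```bash
sed -i 's/np.ones((2,2))/np.ones((3,3))/' tip.py; python3 - <<'E'
from tip import *
tipz()
movel(W([0,270,5]),max_speed=250)
print(movel(W([0,270,-45]),max_speed=40,guard=4),read_state()["eef_pos"],read_state()["ft_force"])
movel(W([0,270,130]),max_speed=250);open_gripper();tipz();print(read_state()["time"],read_state()["finger_gap"])
E
```

```text
tcp [ -0.6 269.9 128.8] lowest [[1.0, 259.0, 158.0], [10.0, 263.0, 160.0], [7.0, 259.0, 162.0], [-2.0, 259.0, 163.0]]
True [469.35451684 190.70571919 -25.51202973] [ 0.29347062 -0.51901954  7.84058573]
tcp [ -0. 270. 130.] lowest [[-44.0, 280.0, 165.0], [-41.0, 268.0, 169.0], [-47.0, 260.0, 172.0], [50.0, 259.0, 173.0]]
14.8833 85.76181827285518
```

The bench touch shows the closed fingertips really end about 26 mm short of the reported TCP, so they passed over the roller. I'll check on a tilted pose whether the offset is along the tool or vertical.

```bash
python3 - <<'E'
from tip import *
clamp()
movep(W([0,270,180]),R2(1))
c=camera("side");P,ok=cloud(c);L=(P-C)@Rt
t=Rt.T@(np.array(read_state()["eef_pos"])-C);d=Rt.T@np.array(read_state()["tool_rot"])[:,2]
v=L-t;ax=v@d;r=v-ax[...,None]*d   # axial coordinate along tool, radial remainder
n=np.cross([1,0,0],d)
m=ok&(abs(v[...,0])<25)&(abs(r@n)<45)&(L[...,2]>60)&(ax>-90)&(ax<60)
m=cv2.morphologyEx(m.astype(np.uint8),cv2.MORPH_OPEN,np.ones((3,3)))>0
i=np.argsort(-ax[m])[:60:5];print(t.round(),d.round(2));print(np.c_[ax[m][i],v[...,0][m][i],(r@n)[m][i]].round().tolist())
print(n,read_state()["time"])
E
```

```text
[  0. 269. 180.] [-0.   -0.68 -0.73]
[[-26.0, 7.0, -7.0], [-28.0, 9.0, 5.0], [-29.0, 4.0, -11.0], [-31.0, 3.0, -10.0], [-32.0, -0.0, -11.0], [-33.0, 12.0, -7.0], [-34.0, 8.0, -6.0], [-36.0, 6.0, -9.0], [-37.0, 13.0, -6.0], [-38.0, 5.0, -10.0], [-38.0, 15.0, 6.0], [-39.0, 12.0, -2.0]]
[ 0.          0.73219715 -0.68109119] 16.7583
```

The offset is purely along the tool axis: the tip is 26 mm short. I'll compensate every target by +26 mm along tool z and redo the clamp.

```bash
cat >> g.py <<'E'
OFF=26.
def K(p,R): return np.asarray(p)+OFF*np.asarray(R)[:,2]   # true fingertip target -> nominal TCP
E
cat > run2.py <<'E'
from g import *
from workcell import *
import cv2
R=R1(1)
movep(K(p1(1.2,25)+[0,0,60],R),R)
movel(K(p1(1.2,25),R),max_speed=200)
f0=np.array(read_state()["ft_force"])
for a in(1.25,1.05,.9,.75,.6): movel(K(p1(a),R),max_speed=90); print(a,(Rt.T@(read_state()["ft_force"]-f0)).round(1))
movel(K(p1(.6,25),R),max_speed=150);R=R2(1)
movep(K(p2(.65,40),R),R);
f0=np.array(read_state()["ft_force"])
for a in(.65,.5,.35,.2,.07): movel(K(p2(a),R),max_speed=90); print(a,(Rt.T@(read_state()["ft_force"]-f0)).round(1))
print(movel(K(p2(-.12),R),max_speed=25,guard=12),(Rt.T@(read_state()["ft_force"]-f0)).round(1))
q=Rt.T@(np.array(read_state()["eef_pos"])-K(p2(0),R));print("off home",q.round(1))
c=camera("side");np.savez("side2.npz",**c);cv2.imwrite("pics/s3.png",cv2.resize(c["image"][170:300,220:350],(600,600),interpolation=cv2.INTER_CUBIC))
print(read_state()["time"])
E
python3 run2.py
```

```text
1.25 [ 0.4 -0.  -0.2]
1.05 [-0.7 -0.3  0.1]
0.9 [ 0.1  1.  -0.5]
0.75 [-0.9  1.4  0.6]
0.6 [-1.  -0.2 -0.6]
0.65 [-0.1  0.4 -1.2]
0.5 [-1.2  0.1 -0.7]
0.35 [-1.5 -0.8 -0.4]
0.2 [-1.7 -0.3 -0.8]
0.07 [-1.8 -0.6 -1.2]
True [-4.9  5.5 14. ]
off home [0.4 0.7 0.1]
23.325
```

View pics/s3.png

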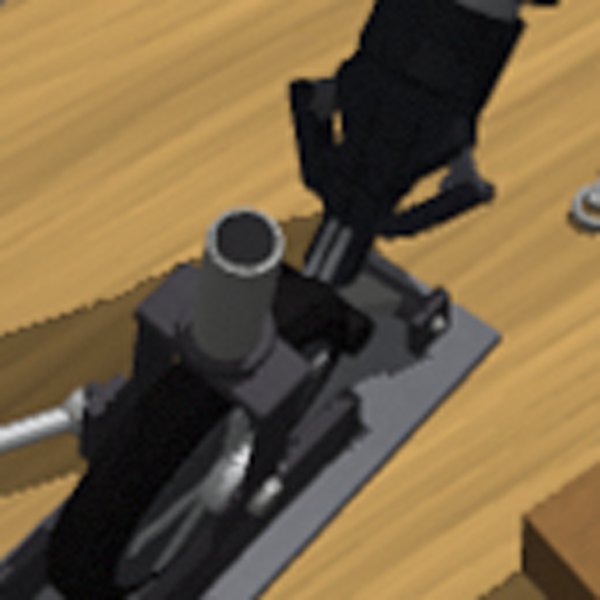

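Roller is home against the tyre (335,320): the stop came within 1 mm of the computed home pose, with 15 N. Now the kickstand.

```bash
cat > run3.py <<'E'
from g import *
from workcell import *
import cv2
R=R2(1);movel(K(p2(0,90),R),max_speed=200)
movep(W([-110,0,370]),R1(1))
R=RK(1);movep(K(ks(0,50),R),R)
f0=np.array(read_state()["ft_force"])
for q in(0,.2,.4,.6,.8,.95,1.1,1.2): movel(K(ks(q,5 if q==0 else 0),R),max_speed=90); print(q,(Rt.T@(read_state()["ft_force"]-f0)).round(1))
c=camera("side");np.savez("side3.npz",**c)
movel(K(ks(1.0,40),R),max_speed=150)
movel(K(ks(0,60),R),max_speed=200)
c=camera("side");np.savez("side4.npz",**c);cv2.imwrite("pics/s4.png",cv2.resize(c["image"][195:355,180:340],(600,600),interpolation=cv2.INTER_CUBIC))
print(read_state()["time"])
E
python3 run3.py
```

```text
0 [-0.8  0.1  0.2]
0.2 [ 0.7 -2.9  1.7]
0.4 [-1.1 -0.3  1.7]
0.6 [-0.9 -0.7  0.7]
0.8 [-0.2 -0.6 -0.1]
0.95 [-0.5 -1.   0.1]
1.1 [ 0.1 -0.4 -0.3]
1.2 [-0.4 -0.1 -0.9]
30.525
```

View pics/s4.png

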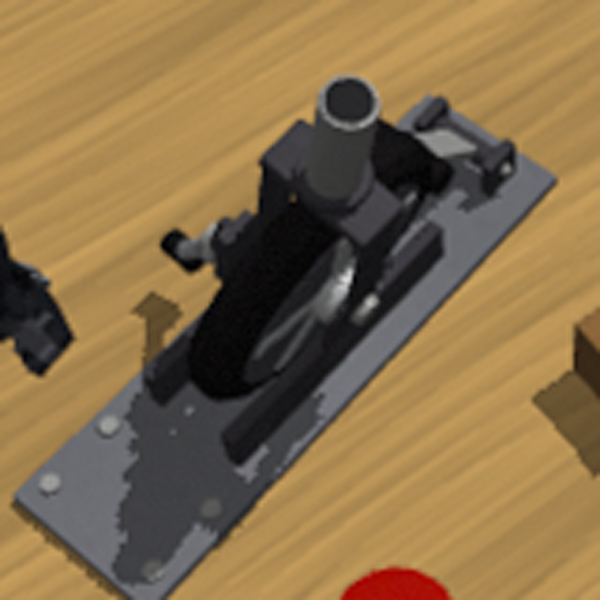

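The leg has moved: the foot is now near (180,250) crop. The clamp roller is at (432,172) and the tube is unmoved at (349,103). I'll compare this with the predicted foot position.

```bash
python3 - <<'E'
from g import *
from h import *
c=load("side4.npz");M=np.linalg.inv(c["cam_to_world"])
def proj(p):
    q=M[:3,:3]@p+M[:3,3];u=np.array([c["cx"]+c["fx"]*q[0]/-q[2],c["cy"]-c["fy"]*q[1]/-q[2]]);return ((u-[180,195])*3.75).round()
for q in(0,.9,1.2,1.5,1.7,1.85):
    e=.17-q;print(q,proj(W(F([-87,-30-88*np.cos(e),103+88*np.sin(e)],.24))))
P,ok=cloud(c);L=(P-C)@Rt
for x,y in((172,242),(180,250),(190,260),(205,245)):print(L[int(195+y/3.75),int(180+x/3.75)].round())
for a in (0,.1):print("roller",a,proj(W(roller(a))+Rt@[35,0,0]),proj(W(roller(a))+Rt@[-35,0,0]))
from workcell import *
for th in(.24,0):
    for up in(0,90):print(inverse_kinematics(K(tb(th,up),RT(th,1)),RT(th,1)).round(2))
E
```

```text
0 [ 63. 291.]
0.9 [ 94. 312.]
1.2 [118. 299.]
1.5 [146. 279.]
1.7 [166. 263.]
1.85 [180. 249.]
[-88. -23.  54.]
[-71. -26.  66.]
[-69. -25.  53.]
[-26. -38. 130.]
roller 0 [441. 180.] [360. 126.]
roller 0.1 [446. 169.] [365. 115.]
[-0.19  0.59  0.25  1.46 -0.07  1.34  0.3 ]
[-0.18  0.57  0.25  1.27 -0.07  1.55  0.3 ]
[-0.14  0.35  0.22  1.8  -0.09  1.01  0.35]
[-0.14  0.27  0.21  1.66 -0.06  1.21  0.32]
```

Kickstand is at its lower stop (predicted and seen foot both (180,250)). Now grip the tube and bring it upright.

```bash
cat > run4.py <<'E'
from g import *
from workcell import *
import cv2
p=np.array(read_state()["eef_pos"]);movel(p+[0,0,170],max_speed=250);open_gripper()
R=RT(.24,1);movep(K(tb(.24,110),R),R)
movel(K(tb(.24),R),max_speed=120,guard=12)
print("at",(np.array(read_state()["eef_pos"])-K(tb(.24),R)).round(1))
clamp();s=read_state();print("gap",s["finger_gap"],s["gripper_force"],(Rt.T@s["ft_force"]).round(1))
for th in np.linspace(.20,0,6):
    R=RT(th,1);movel(K(tb(th),R),frame=R,max_speed=50)
wait(.3);s=read_state();print("gap",s["finger_gap"],s["gripper_force"],(Rt.T@s["ft_force"]).round(1),s["time"])
for n in("side","top"):
    c=camera(n);np.savez(n+"5.npz",**c)
cv2.imwrite("pics/s5.png",cv2.resize(np.load("side5.npz")["image"][175:335,180:340],(600,600),interpolation=cv2.INTER_CUBIC))
E
python3 run4.py
```

```text
at [ 0.4 -0.2  0.6]
gap 30.95393253438543 59.23309922218323 [ 1.3 -0.6  4.2]
gap 30.628568523750857 61.60992622375488 [-1.7  0.6 11.1] 36.8417
```

View pics/s5.png

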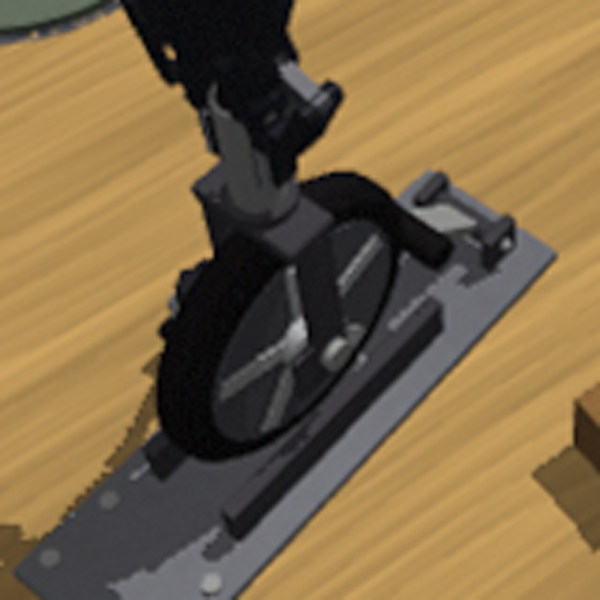

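```bash
python3 - <<'E'
from g import *
from h import *
from scipy.optimize import least_squares
c=load("side5.npz");P,ok=cloud(c);L=(P-C)@Rt
hsv=cv2.cvtColor(c["image"],cv2.COLOR_BGR2HSV)
# tube: surface points of radius 16 above the collar
m=ok&(np.hypot(L[...,0],L[...,1])<24)&(L[...,2]>250)&(L[...,2]<275);q=L[m]
r=least_squares(lambda p:np.hypot(q[:,0]-p[0],q[:,1]-p[1])-16,[0,0],loss="soft_l1");print("tube",len(q),r.x,"lean",r.x[0]/252)
# wheel +x face of the tyre: slope of x with z
rr=np.hypot(L[...,1],L[...,2]-112);m=ok&(rr>80)&(rr<96)&(L[...,0]>5)&(L[...,0]<27)&(L[...,2]>50);q=L[m]
f=least_squares(lambda p:p[0]+p[1]*(q[:,2]-112)-q[:,0],[16,0],loss="soft_l1").x;print("tyre face",len(q),f)
i=np.argwhere(ok&(abs(L[...,1])<9)&(abs(L[...,2]-112)<9)&(L[...,0]>30));print("axle",np.percentile([L[tuple(k)] for k in i],[50,95],axis=0).round(1))
E
```

```text
tube 82 [2.36623639 0.86135273] lean 0.009389826951929506
tyre face 633 [ 1.76886278e+01 -9.98886192e-03]
axle [[ 46.5  -2.1 115.4]
 [ 48.    8.1 120.6]]
```

Tube and tyre face show upright within about 0.01 rad, held with 61 N grip. Handing in.

```bash
python3 -c "
from workcell import *
print(finish_job())"
```

```text
the job is handed in; nothing more can be done
None
```

I handed the job in with the clamp roller home against the tyre, the kickstand at its lower stop, and the frame held by its tube upright to within about 0.01 rad; I last checked the kickstand just before uprighting, since the wheel hid it afterwards.

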